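# Peel a clinging sample tray off its stack and hold it up for a photograph

### The arm

A 7-joint arm with a two-finger parallel gripper is mounted at the origin on the work surface. World frame = base frame: x ahead of the robot, y to its left, z up, the work surface at z = 0. Lengths are in m, angles in rad, forces in N, time in s.
With the tool pointing down it reaches from about 0.4 to 0.875 m from the base axis. Payload 6.5 kg.
Tool frame: the origin (TCP) lies midway between the tips of the shut fingers; the grasp point (between the pads) lies 19 mm behind it; z points along the fingers, y is the direction in which the jaws open and shut (so a half turn about z gives the same grasp; the last joint's range is limited). The gripper opens to 85 mm and grips with 20 to 120 N. Pads are 22 mm wide; open, the fingers measure 114 mm over their backs; the gripper's body (76 mm by 85 mm) begins 54 mm behind the grasp point. The pads swing forward as they close: fully open they stand 13 mm farther back than shut.
Start: joints at [-1.412, 0.536, -0.004, 1.538, 0.003, 1.067, -0.071], TCP at [0.145, 0.634, 0.231] pointing down, gripper open.
Joint ranges: [-2.7, 2.7], [-0.37, 2.16], [-1.27, 1.26], [0.24, 2.4], [-1.31, 4.45], [0.19, 1.91], [-2.76, 2.76]. Speed limits (rad/s): [2.39, 2.39, 3.14, 3.14, 3.14, 3.14, 3.14].

### API

Orientations are given as a unit quaternion [x, y, z, w].
In Python, from cell import robot, optics gives the robot as it stands. The module is installed in compiled form; this text tells all that it offers.
- The arm moves only by the shell command python3 -m creep 'ROWS' [OPENING] [FORCE]. ROWS is JSON, a list of rows, each an object with "offset": the shift along the tool's x, y, z in m, a list of three; "twist": the turn about the tool's z in rad. In form: [{"offset": [dx, dy, dz], "twist": twist}, ...]. A call has 1 to 20 rows; each row is the pose to reach, as a shift and turn from the pose measured when the call began, along the tool's axes at that moment; what a row does not reach only later rows make up. A row lasts 1/12 s, in which the tool goes at most 41.7 mm and 7.16 degrees, less where a joint would pass 70% of its speed; a pose out of reach is approached as far as the arm can. A call with a gripper value outside its range is refused whole. OPENING is the gripper's target within -1 to 1 (shut at 1, half-way at 0, fully open at -1), set as the call begins (- or left out, the last holds). The fingers move at their own pace and stop on an object; FORCE is the grip in N (left out, the last holds). Time passes only in rows, so rows that repeat a pose let the fingers close. It gives the time, the measured TCP pose, the force and the opening at its end, in the units of the state.
- robot.get_obs(): the state, without advancing time (a new reading comes with each control period).
- optics.grab_frame(name): name is "side" or "top" or "wrist"; returns a dict with "image" (400x640x3 uint8, blue, green, red), "fx", "fy", "cx", "cy" (pixels), "rvec" (rotation vector, rad) and "tvec" (3), from world to camera coordinates, as OpenCV has them; the wrist camera has in their place "T_tool_cam" (4x4, takes a point from camera to tool coordinates, whose origin is the TCP and whose axes are the flange's). Camera axes: x right, y down, z forward; pixel columns grow to the right and rows downward; lengths in m; the calibration is good to about 2 mm. A picture is of the moment at which its call begins: read the wrist's pose just before it. There is no depth.
- robot.hand_in(): hands the job in, once; it reports no verdict.
The state is a dict: "t": time; "joint_pos": joint angles; "joint_velocities": joint speeds; "joint_efforts": joint torques, N m; "tcp_pos": TCP position; "tool_rot": TCP orientation; "ft_force": force on the tool from outside, world axes, zero at the start; "moment": the same for the moment, N m; "width": finger opening in m.
Only numpy, scipy, OpenCV 4.12 (cv2) and the standard library are available. Lean on these libraries where they do the work, as an engineer would, in place of code of your own. Each camera call takes 0.05 s, during which the arm holds its last target.

### The job

Set up the sample photograph: take the green background board out of its slot rack and lean it squarely against the front of the photo stand's backrest, its foot on the stand's plate, and let go of it. Then peel the white top tray off the clinging stack by its orange tab, raising that corner first while the opposite corner stays down in the nest, and hold the tray roughly level, 10 to 20 cm up, over the round mark in front of the board. Finish while still holding it there; the rest of the stack, the leaning board and the bottle, box and beaker nearby must stay put.

Things in the scene. Friction and masses are not known exactly. Their poses are not given: they have to be found in the camera images.
- board: loose green background board, a stiff flat slab 8 thick (x) by 150 wide (y) by 155 high (z), 220 g, both faces alike; origin at the centre of its underside, z up along its height. At the start it stands upright in the slot of the white rack, which hides its lowest 34 mm; lift it at least 45 mm to clear the slot.
- rack: fixed white slot rack, 90 (x) by 150 (y), 40 high, slot 12 wide along its y, slot floor 6 above the table; origin at the centre of its underside. It may stand left or right of the photo stand.
- stand: fixed photo stand: aluminium foot plate 280 (x) by 170 (y) by 6 thick lying on the table; origin at the centre of its underside, its x points from the front edge towards the backrest.
- backrest: fixed grey upright slab on the plate that the board leans against: 16 thick (x), 140 wide (y), 104 high above the plate (top edge 110 above the table); origin at the centre of its underside, on top of the plate, 108 along the stand's x from the stand's origin; its front face (towards the stand's -x) is 100 along the stand's x.
- mark (a point): centre of the round blue and white mark (64 across) on top of the plate, 65 from the stand's origin along the stand's -x, 165 in front of the backrest's front face; 6 above the table.
- tray: loose white formed tray atop the stack: foot 132 (x) by 100 (y), 30 high, rim 149 by 117, about 120 g; origin at the centre of its underside, z up. An upright orange tab stands on its +x +y corner: 10 thick, 30 long along the diagonal (37 degrees from the tray's x towards y), top 67 above the underside. Clings to the tray below by friction, about 4 N in all, until risen 10 to 15 mm at each side.
- tab (a point): point in the middle of the orange tab, 64 in x, 48.5 in y and 54 in z from the tray's origin: 13 below the tab's top and 24 above the tray's rim; grip the tab here from above, across its 10 mm thickness.
- heel (a point): bottom corner of the tray opposite the tab, 66 in -x and 50 in -y from its origin; the tray is tilted up about this corner when peeled.
- lower: the rest of the stack: grey nested trays, one loose piece of 850 g, 54 high, rim 158 by 126; the top tray sits 18 deep in it, its underside 36 above this piece's origin, which is the centre of its underside. It stands on a fixed grey plate 8 thick, 180 by 148, between low steel stops. Pulled straight up, the tray may drag it along. Stack and rack may change sides.
- nest (a point): corner of the seat in the grey stack where the tray's heel lies at the start.
- bottle: loose amber bottle, 48 across, 115 high, a bystander; origin at the centre of its underside.
- glovebox: loose blue box 70 by 110, 50 high, a bystander; origin at the centre of its underside.
- beaker: loose glass beaker, 56 across, 70 high, a bystander; origin at the centre of its underside.
There are look-alikes about, which are no part of the job. Of the things shaped like the board, the green one is meant.

How it is judged:
On the way, in this order (a step that is already met when the one before it is completed fails the run):
1. the board leans on the backrest with its foot on the plate, let go (angle between board's own z axis and vertical between 0.1 and 0.5 rad and contact force between board and backrest above 0.05 N and contact force between board and the arm below 0.05 N and contact force between board and the fingers below 0.05 N and x of board in the frame of stand between 0.02 and 0.095 m and y of board in the frame of stand between -0.05 and 0.05 m and z of board in the frame of stand below 0.014 m and angle between the y axis of board and the y axis of stand, either way round below 0.26 rad and linear speed of board below 0.02 m/s), for 0.2 s.
2. the tab corner is raised (tray tilted over 7 degrees) while the opposite corner is still in the nest (risen under 7 mm) (angle between tray's own z axis and vertical above 0.12 rad and z of heel in the frame of nest below 0.007 m and horizontal distance between heel and nest below 0.012 m and contact force between tray and the fingers above 0.5 N), for 0.1 s.
At the end, for the whole second after the job is handed in: Gripper holds the tray still, nothing else touching it: centre within 50 mm of the mark, underside 80-240 mm up, tilt under 26 deg. Board untouched, leaning 6-29 deg on the backrest, foot on the plate, within 50 mm of the centre line, square to 15 deg. Grey stack within 15 mm of its place (all of step 1 and contact force between tray and the fingers above 1 N and horizontal distance between tray and mark below 0.05 m and height (world z) of tray between 0.08 and 0.24 m and angle between tray's own z axis and vertical below 0.45 rad and linear speed of tray below 0.04 m/s and contact force between tray and lower below 0.02 N and contact force between tray and board below 0.02 N and contact force between tray and stand below 0.02 N and distance of lower from where it was at the start of the episode below 0.015 m and angle between lower's own z axis and vertical below 0.06 rad); the arm keeps its last pose, push and grip.
It fails at once if the grey stack is dragged along or tipped (distance of lower from where it was at the start of the episode above 0.025 m or angle between lower's own z axis and vertical above 0.2 rad).
It fails at once if the bottle, box or beaker is disturbed (moved over 30 mm) (distance of any of bottle, glovebox, beaker from where it was at the start of the episode above 0.03 m).
It also fails if it takes over 54 s, if anything falls off the work surface, if the arm or the gripper's body presses on something with over 40 N, if the wrist force passes 120 N, or if a joint passes its speed limit or range.

## Working session

There is one attempt and no reset: what is moved stays moved. The work goes in short steps, Python scripts to look and compute and a shell command to move; the robot and the scene stay as the last step left them, time stands still between calls to the robot, and variables do not carry over. Pictures are saved under pics/ and viewed, and the job is handed in when it is done.

```bash
mkdir -p pics; cat > h.py <<'E'
import numpy as np,cv2
from cell import robot,optics
from scipy.spatial.transform import Rotation as R
def snap(n,fn):
    o=robot.get_obs(); f=optics.grab_frame(n); cv2.imwrite('pics/'+fn+'.png',f['image'])
    np.savez('pics/'+fn+'.npz',**{k:v for k,v in f.items()},tcp=o['tcp_pos'],q=o['tool_rot']); return f
def load(fn): return dict(np.load('pics/'+fn+'.npz'))
def cam(f):
    K=np.array([[f['fx'],0,f['cx']],[0,f['fy'],f['cy']],[0,0,1.]])
    if 'rvec' in f:
        Rm=cv2.Rodrigues(np.array(f['rvec'],float))[0]; t=np.array(f['tvec'],float).ravel()
    else:
        T=np.eye(4);T[:3,:3]=R.from_quat(f['q']).as_matrix();T[:3,3]=f['tcp']
        M=np.linalg.inv(T@f['T_tool_cam']);Rm=M[:3,:3];t=M[:3,3]
    return K,Rm,t
def ray(f,uv,z):
    K,Rm,t=cam(f); d=Rm.T@np.linalg.inv(K)@np.array([uv[0],uv[1],1.]); c=-Rm.T@t
    return c+d*(z-c[2])/d[2]
def proj(f,P):
    K,Rm,t=cam(f); p=(Rm@np.atleast_2d(P).T).T+t; p=p@K.T; return p[:,:2]/p[:,2:]
def crop(fn,x0,y0,x1,y1,s,out):
    im=cv2.imread('pics/'+fn+'.png')[y0:y1,x0:x1]; cv2.imwrite('pics/'+out+'.png',cv2.resize(im,None,fx=s,fy=s,interpolation=cv2.INTER_CUBIC))
E
python3 - <<'E'
from h import *
for n in ('top','side','wrist'):
    f=snap(n,n+'0')
    if n!='wrist':
        K,Rm,t=cam(f);print(n,-Rm.T@t,Rm[2],f['fx'])
    else: print(f['T_tool_cam'])
print(robot.get_obs())
E
```

```text
top [0.38232657 0.02816241 1.21584538] [ 0.18624073  0.00337374 -0.98249835] 380.44919006812944
side [ 0.44375891 -0.69185087  0.77832539] [ 0.1317636   0.70964591 -0.6921279 ] 394.6810415543814
[[-2.44683496e-04 -9.50952455e-01 -3.09336983e-01  7.89190234e-02]
 [ 9.99999877e-01 -3.65971982e-04  3.34064448e-04 -3.92099697e-04]
 [-4.30888076e-04 -3.09336864e-01  9.50952427e-01 -1.43831384e-01]
 [ 0.00000000e+00  0.00000000e+00  0.00000000e+00  1.00000000e+00]]
{'t': 0.15, 'joint_pos': array([-1.41219525,  0.53699392, -0.0044364 ,  1.53866323,  0.00259434,
        1.06729575, -0.07115702]), 'joint_velocities': array([-3.40904877e-04, -2.90838555e-03,  1.27489003e-04, -3.88933080e-03,
       -5.62847937e-04, -3.27704373e-04, -5.24037995e-05]), 'joint_efforts': array([ 2.05999502e-03, -5.83790195e+01,  1.05012350e+00, -2.59351927e+01,
        1.25740186e-02,  6.51052716e-03, -2.98119426e-05]), 'tcp_pos': array([0.14479112, 0.63315912, 0.23060656]), 'tool_rot': array([ 1.12109431e-01,  9.93695636e-01, -6.76696724e-04, -2.72784850e-05]), 'ft_force': array([-0.85679509,  0.49405611, -0.49459459]), 'moment': array([-0.04070181,  0.02592637,  0.02388301]), 'width': 0.08512356913290808}
```

View pics/top0.png

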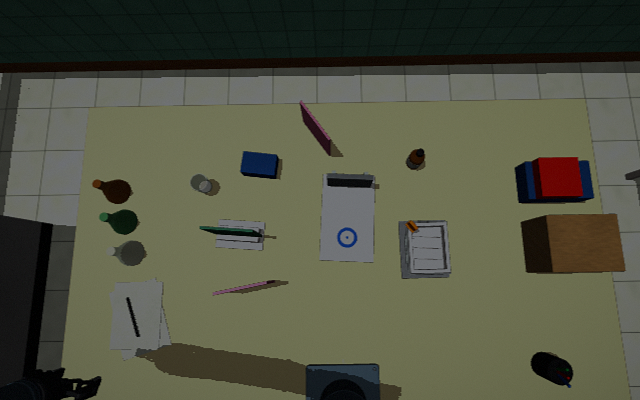

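View pics/side0.png

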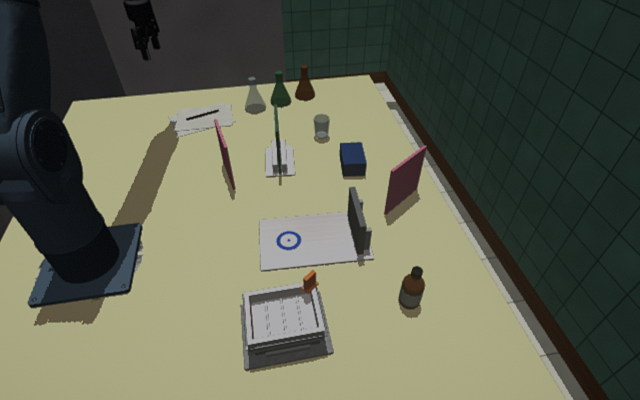

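View pics/wrist0.png

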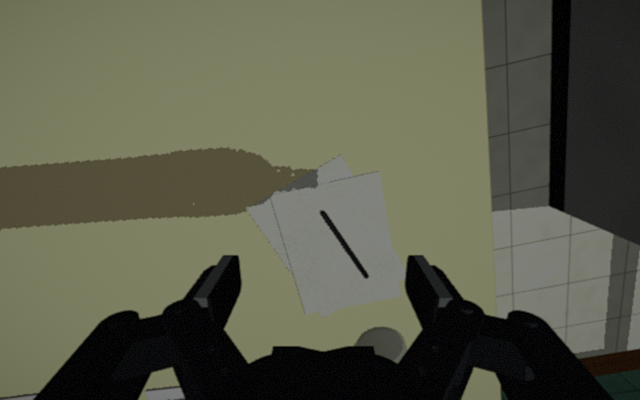

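Overview: in the top view the stand is at about (347,218), the rack with the green board at about (240,235), and the stack with its tab at (412,226). I'll enlarge these for measuring.

```bash
python3 - <<'E'
from h import *
for n,b,s,o in (('top0',(180,200,300,270),6.5,'c1'),('top0',(300,160,400,275),5,'c2'),('top0',(390,205,470,290),7,'c3'),('side0',(250,90,310,190),6,'c4'),('side0',(230,255,345,375),5,'c5'),('side0',(250,180,390,275),5.5,'c6')):
    im=cv2.imread('pics/'+n+'.png'); x0,y0,x1,y1=b
    im=np.clip(255*(im[y0:y1,x0:x1]/255.)**.6,0,255).astype('uint8')
    im=cv2.resize(im,None,fx=s,fy=s,interpolation=cv2.INTER_CUBIC)
    for x in range(-(-x0//10)*10,x1,10): cv2.putText(im,str(x),(int((x-x0)*s),10),0,.35,(0,0,255));cv2.line(im,(int((x-x0+.5)*s),12),(int((x-x0+.5)*s),18),(0,0,255))
    for y in range(-(-y0//10)*10,y1,10): cv2.putText(im,str(y),(0,int((y-y0+.5)*s)+4),0,.35,(0,0,255));cv2.line(im,(24,int((y-y0+.5)*s)),(30,int((y-y0+.5)*s)),(0,0,255))
    cv2.imwrite('pics/'+o+'.png',im)
E
```

```text
(no output)
```

View pics/c1.png

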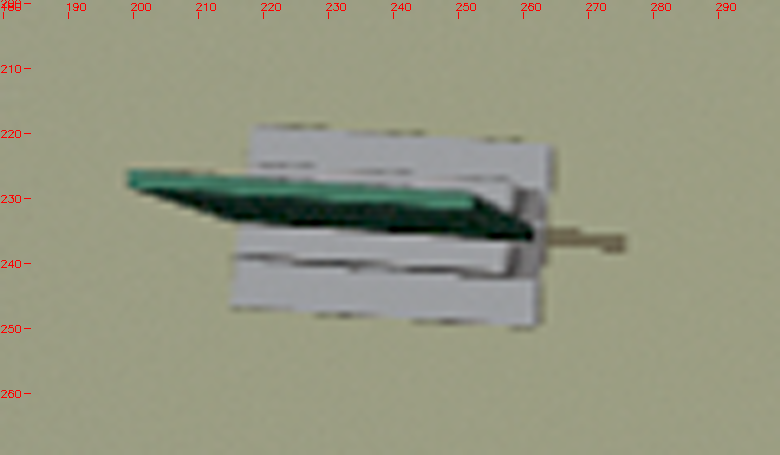

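View pics/c2.png

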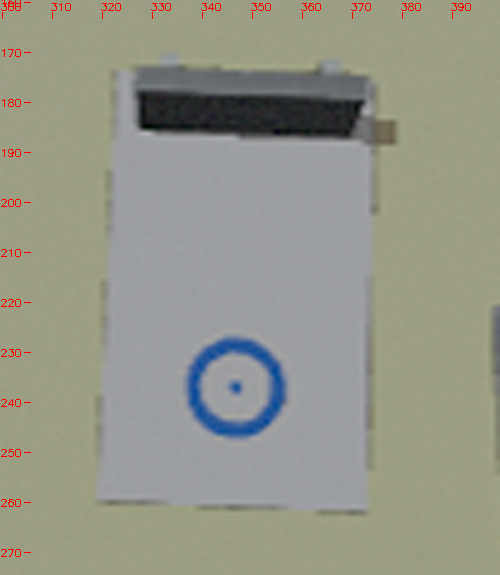

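View pics/c3.png

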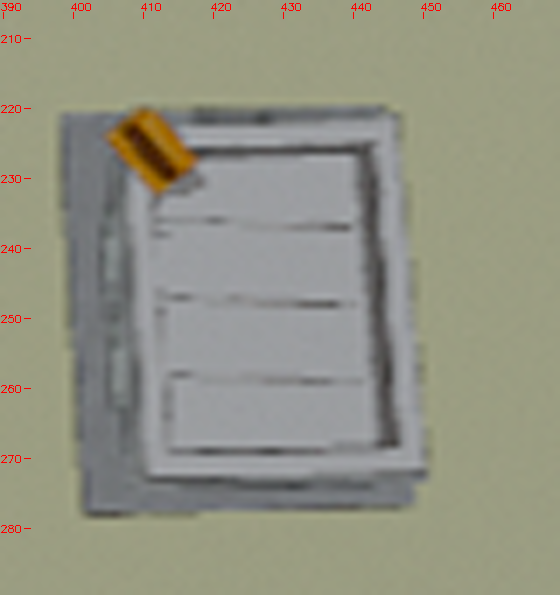

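View pics/c4.png

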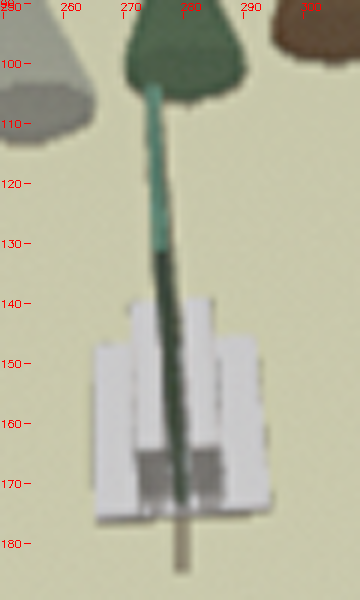

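View pics/c5.png

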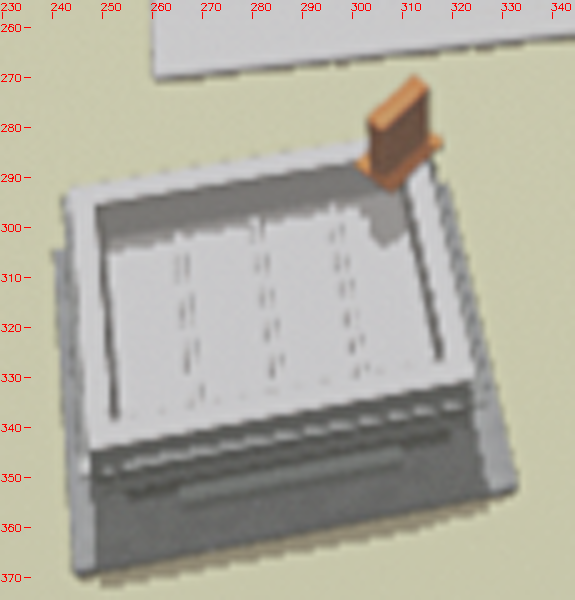

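View pics/c6.png

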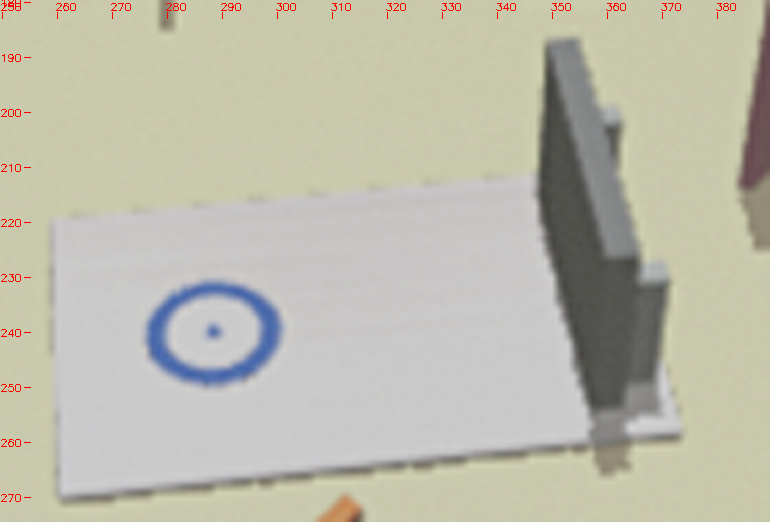

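```bash
cat > fit.py <<'E'
from h import *
from scipy.optimize import least_squares
T=load('top0');S=load('side0')
def px(c,s,o): return (np.array(c)+.5)/s-.5+np.array(o)
def fit(obs,x0,name):
    # obs list (frame, local pt, pixel)
    def P(p,l): 
        c,s=np.cos(p[2]),np.sin(p[2]); return np.array([p[0]+c*l[0]-s*l[1],p[1]+s*l[0]+c*l[1],l[2]])
    f=lambda p: np.concatenate([proj(F,P(p,l))[0]-u for F,l,u in obs])
    r=least_squares(f,x0,loss='soft_l1'); print(name,r.x.round(4),np.degrees(r.x[2]).round(2)); print(f(r.x).reshape(-1,2).round(1).tolist()); return r.x,P
if __name__=='__main__':
    a=lambda c:px(c,5,(300,160)); b=lambda c:px(c,5.5,(250,180))
    st,P=fit([(T,(-.14,.085,.006),a((97,499))),(T,(-.14,-.085,.006),a((367,511))),(T,(-.065,0,.006),a((236,387))),
     (T,(.1,.07,.006),a((139,129))),(T,(.1,-.07,.006),a((352,137))),
     (S,(-.065,0,.006),b((213,331))),(S,(-.14,-.085,.006),b((62,497))),(S,(-.14,.085,.006),b((52,221))),(S,(.14,-.085,.006),b((681,434))),
     (S,(.1,-.07,.11),b((605,256))),(S,(.1,.07,.11),b((547,40)))],[.5,0,0],'stand')
    print('mark',P(st,(-.065,0,.006)))
    a=lambda c:px(c,6.5,(180,200)); b=lambda c:px(c,6,(250,90))
    z=.161
    bd,_=fit([(T,(.004,.075,z),a((130,172))),(T,(.004,-.075,z),a((472,192))),(T,(-.004,-.075,z),a((475,208))),(T,(-.004,.075,z),a((130,187))),
     (S,(-.004,-.075,z),b((154,250))),(S,(.004,-.075,z),b((168,250))),(S,(0,.075,z),b((153,85)))],[.45,.2,0],'board')
    a=lambda c:px(c,7,(390,205)); b=lambda c:px(c,5,(230,255)); z=.074;hx,hy=.0745,.0585
    tr,P=fit([(T,(hx,-hy,z),a((395,122))),(T,(-hx,-hy,z),a((427,472))),(T,(-hx,hy,z),a((150,475))),
     (S,(-hx,hy,z),b((65,190))),(S,(-hx,-hy,z),b((92,447))),(S,(hx,-hy,z),b((474,382)))],[.45,-.2,0],'tray')
    print('tab',P(tr,(.064,.0485,.098)))
    d=np.array([np.cos(np.radians(37)),np.sin(np.radians(37))]);n=np.array([-d[1],d[0]])
    for F,s,o in ((T,7,(390,205)),(S,5,(230,255))):
        print('tab top corners crop',[((proj(F,P(tr,[*(np.array([.064,.0485])+i*.015*d+j*.005*n),.111]))[0]-o+.5)*s-.5).round().tolist() for i,j in ((1,1),(1,-1),(-1,-1),(-1,1))])
E
python3 fit.py
```

```text
stand [ 0.5548 -0.029  -0.0587] -3.36
[[-0.2, 0.2], [-0.1, 0.2], [-0.1, -0.1], [-0.5, 0.0], [-0.1, 0.2], [0.3, 0.6], [-0.9, 0.2], [-0.4, -0.5], [0.9, -0.1], [0.6, 0.6], [0.1, -0.2]]
mark [ 0.48993364 -0.0252289   0.006     ]
board [ 0.5046  0.3172 -0.0764] -4.38
[[-0.1, -0.5], [0.7, -0.3], [-0.1, 0.1], [-0.5, 0.1], [-0.4, 0.2], [0.1, -0.0], [-0.4, 0.1]]
tray [ 0.4497 -0.2655  0.0108] 0.62
[[0.1, -0.2], [-0.2, 0.1], [-0.4, 0.7], [0.7, -0.2], [-0.9, 1.0], [0.6, -0.4]]
tab [ 0.51316387 -0.2163313   0.098     ]
tab top corners crop [[135.0, 120.0], [153.0, 106.0], [200.0, 162.0], [182.0, 177.0]]
tab top corners crop [[414.0, 73.0], [432.0, 86.0], [383.0, 132.0], [365.0, 118.0]]
```

```bash
cat > go.py <<'E'
import sys
from h import *
# go.py x y z yawdeg_of_tool_y -> offset in tool axes + twist
x,y,z,a=map(float,sys.argv[1:5]); o=robot.get_obs(); M=R.from_quat(o['tool_rot']).as_matrix()
cur=np.degrees(np.arctan2(M[1,1],M[0,1])); d=M.T@(np.array([x,y,z])-o['tcp_pos'])
tw=-np.radians((a-cur+180)%360-180)
print('t',round(o['t'],2),'tcp',o['tcp_pos'].round(4),'yaw',cur.round(2),'tilt',np.degrees(np.arccos(-M[2,2])).round(2),'F',o['ft_force'].round(1),'w',round(o['width'],4),'j',o['joint_pos'].round(2))
print('offset',d.round(4),'twist',tw.round(4),'dist',np.linalg.norm(d).round(3))
E
python3 go.py .5046 .3172 .231 -4.4
```

```text
t 0.15 tcp [0.1448 0.6332 0.2306] yaw 77.13 tilt 0.08 F [-0.9  0.5 -0.5] w 0.0851 j [-1.41  0.54 -0.    1.54  0.    1.07 -0.07]
offset [-0.4212 -0.2278 -0.    ] twist 1.4229 dist 0.479
```

```bash
python3 -m creep '[{"offset":[-0.03,-0.016,0],"twist":0.1},{"offset":[-0.06,-0.032,0],"twist":0.2},{"offset":[-0.095,-0.051,0],"twist":0.32},{"offset":[-0.13,-0.07,0],"twist":0.44},{"offset":[-0.165,-0.089,0],"twist":0.56},{"offset":[-0.2,-0.108,0],"twist":0.68},{"offset":[-0.235,-0.127,0],"twist":0.8},{"offset":[-0.27,-0.146,0],"twist":0.92},{"offset":[-0.305,-0.165,0],"twist":1.04},{"offset":[-0.34,-0.184,0],"twist":1.16},{"offset":[-0.375,-0.203,0],"twist":1.28},{"offset":[-0.4,-0.217,0],"twist":1.36},{"offset":[-0.421,-0.228,0],"twist":1.423},{"offset":[-0.421,-0.228,0],"twist":1.423},{"offset":[-0.421,-0.228,0],"twist":1.423},{"offset":[-0.421,-0.228,0],"twist":1.423}]' -1
python3 go.py .5046 .3172 .122 -4.4
python3 -c "
from h import *
snap('wrist','w1');snap('top','t1')"
```

```text
t: 1.48
tcp_pos: [0.5036, 0.3178, 0.2306]
tool_rot: [0.733, 0.68, -0.001, -0.0]
ft_force: [-0.1, 0.5, 0.2]
width: 0.0854
t 1.48 tcp [0.5036 0.3178 0.2306] yaw -4.32 tilt 0.1 F [-0.1  0.5  0.2] w 0.0854 j [-0.94  0.47  0.41  1.71 -0.22  1.01 -0.53]
offset [-0.0004  0.0012  0.1086] twist 0.0014 dist 0.109
```

View pics/w1.png

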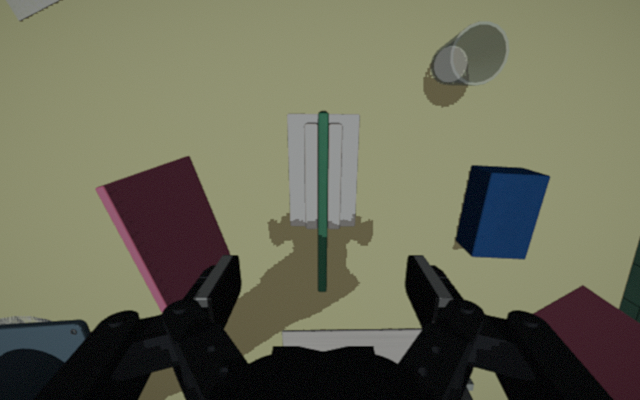

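The wrist view shows the green board upright at column 323, midway between the fingers (about 238 and 408) and square to them. I'll descend and grip.

```bash
python3 -m creep '[{"offset":[0,0.001,0.02],"twist":0},{"offset":[0,0.001,0.045],"twist":0},{"offset":[0,0.001,0.07],"twist":0},{"offset":[0,0.001,0.09],"twist":0},{"offset":[0,0.001,0.105],"twist":0},{"offset":[0,0.001,0.107],"twist":0},{"offset":[0,0.001,0.107],"twist":0}]' -1
python3 -m creep '[{"offset":[0,0,0],"twist":0},{"offset":[0,0,0],"twist":0},{"offset":[0,0,0],"twist":0},{"offset":[0,0,0],"twist":0},{"offset":[0,0,0],"twist":0},{"offset":[0,0,0],"twist":0},{"offset":[0,0,0],"twist":0},{"offset":[0,0,0],"twist":0}]' 1 50
python3 go.py .5046 .3172 .245 -4.4
```

```text
t: 2.17
tcp_pos: [0.5029, 0.3189, 0.1231]
tool_rot: [0.732, 0.681, -0.002, -0.0]
ft_force: [-0.4, -0.2, 0.8]
width: 0.0849
t: 2.83
tcp_pos: [0.5033, 0.319, 0.1234]
tool_rot: [0.732, 0.681, -0.001, -0.0]
ft_force: [0.4, 0.3, 2.8]
width: 0.0078
t 2.83 tcp [0.5033 0.319  0.1234] yaw -4.15 tilt 0.15 F [0.4 0.3 2.8] w 0.0078 j [-0.9   0.6   0.36  1.78 -0.28  0.81 -0.48]
offset [-0.0018  0.0012 -0.1216] twist 0.0044 dist 0.122
```

```bash
python3 -m creep '[{"offset":[0,0,-0.008],"twist":0},{"offset":[0,0,-0.02],"twist":0},{"offset":[0,0,-0.035],"twist":0},{"offset":[0,0,-0.05],"twist":0},{"offset":[0,0,-0.07],"twist":0},{"offset":[0,0,-0.09],"twist":0},{"offset":[0,0,-0.11],"twist":0},{"offset":[0,0,-0.12],"twist":0},{"offset":[0,0,-0.12],"twist":0}]' 1 50
python3 go.py .5 -.025 .243 -3.4
python3 -c "
from h import *
snap('side','s2')"
```

```text
t: 3.58
tcp_pos: [0.5048, 0.3198, 0.2464]
tool_rot: [0.732, 0.681, 0.001, -0.0]
ft_force: [0.4, 0.0, -1.6]
width: 0.0071
t 3.58 tcp [0.5048 0.3198 0.2464] yaw -4.16 tilt 0.14 F [ 0.4  0.  -1.6] w 0.0071 j [-0.95  0.45  0.42  1.69 -0.21  1.04 -0.53]
offset [-0.3442  0.0202  0.0028] twist -0.0133 dist 0.345
```

View pics/s2.png

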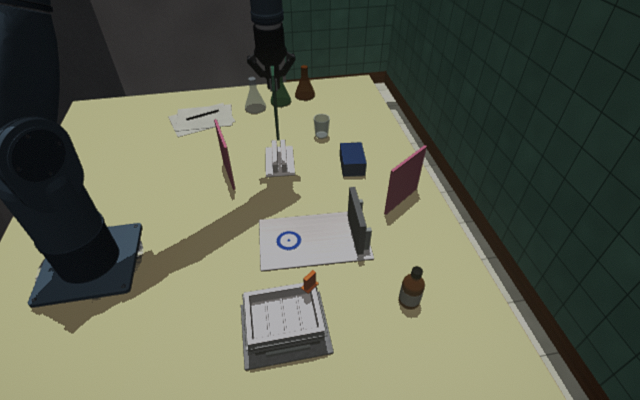

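```bash
python3 -m creep '[{"offset":[-0.015,0.004,0],"twist":0},{"offset":[-0.04,0.012,0],"twist":0},{"offset":[-0.07,0.02,0],"twist":0},{"offset":[-0.1,0.03,0],"twist":-0.003},{"offset":[-0.13,0.04,0],"twist":-0.006},{"offset":[-0.16,0.05,0],"twist":-0.009},{"offset":[-0.19,0.06,0],"twist":-0.012},{"offset":[-0.22,0.07,0],"twist":-0.013},{"offset":[-0.25,0.08,0],"twist":-0.013},{"offset":[-0.28,0.09,0],"twist":-0.013},{"offset":[-0.31,0.095,0],"twist":-0.013},{"offset":[-0.33,0.1,0],"twist":-0.013},{"offset":[-0.345,0.1,0],"twist":-0.013},{"offset":[-0.351,0.1,0],"twist":-0.013},{"offset":[-0.351,0.1,0],"twist":-0.013}]' 1 50
python3 go.py .6297 -.0334 .245 -3.4
python3 -c "
from h import *
snap('side','s3');snap('top','t3')"
```

```text
t: 4.88
tcp_pos: [0.577, -0.0404, 0.2433]
tool_rot: [0.729, 0.685, -0.001, -0.001]
ft_force: [-0.0, 0.8, -2.7]
width: 0.0075
t 4.88 tcp [ 0.577  -0.0404  0.2433] yaw -3.61 tilt 0.18 F [-0.   0.8 -2.7] w 0.0075 j [-0.39  0.44  0.51  1.74 -0.24  1.03  0.14]
offset [ 0.0103  0.0522 -0.0018] twist -0.0036 dist 0.053
```

View pics/s3.png

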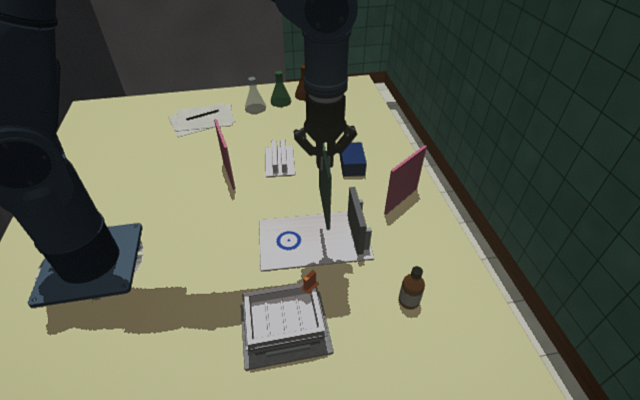

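View pics/t3.png

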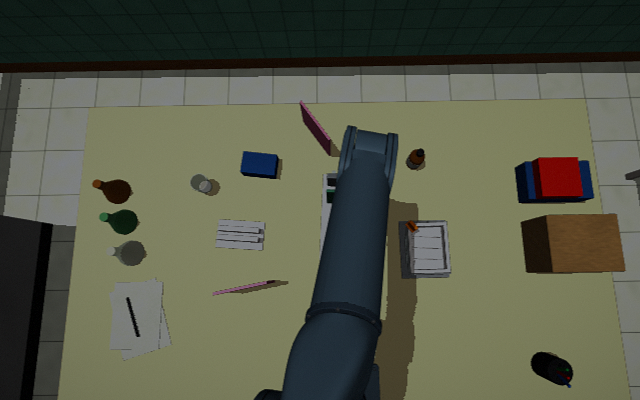

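```bash
python3 -m creep '[{"offset":[0.003,0.013,0],"twist":-0.003},{"offset":[0.006,0.03,0.01],"twist":-0.003},{"offset":[0.009,0.045,0.03],"twist":-0.003},{"offset":[0.011,0.052,0.05],"twist":-0.003},{"offset":[0.011,0.052,0.07],"twist":-0.003},{"offset":[0.011,0.052,0.085],"twist":-0.003},{"offset":[0.011,0.052,0.095],"twist":-0.003},{"offset":[0.011,0.052,0.1],"twist":-0.003},{"offset":[0.011,0.052,0.1],"twist":-0.003}]' 1 50
python3 go.py .6297 -.032 .123 -3.4
python3 -c "
from h import *
snap('side','s4');crop('s4',250,90,390,280,3.1,'s4c')"
```

```text
t: 5.73
tcp_pos: [0.6294, -0.0278, 0.1425]
tool_rot: [0.726, 0.688, -0.001, -0.002]
ft_force: [-0.3, -0.0, -1.4]
width: 0.0073
t 5.73 tcp [ 0.6294 -0.0278  0.1425] yaw -3.12 tilt 0.24 F [-0.3 -0.  -1.4] w 0.0073 j [-0.33  0.64  0.44  1.68 -0.34  0.9   0.19]
offset [-0.0042  0.0006  0.0195] twist 0.0048 dist 0.02
```

View pics/s4c.png

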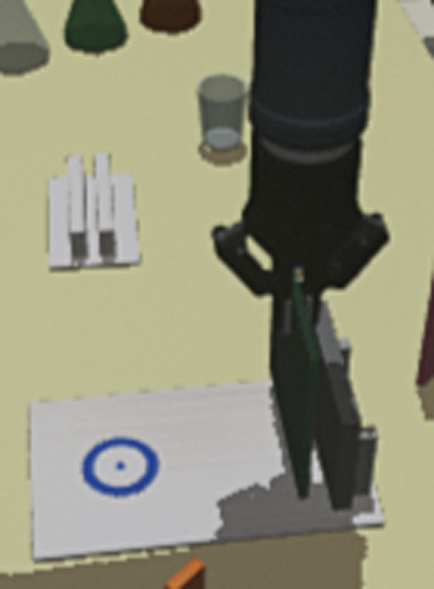

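```bash
python3 -c "
from h import *
f=load('s4'); g=lambda P:[((p-[250,90]+.5)*3.1).round().tolist() for p in proj(f,P)]
c,s=np.cos(-.0587),np.sin(-.0587)
W=lambda x,y,z:[.5548+c*x-s*y,-.029+s*x+c*y,z]
# expected foot centre near corner, at lifted 20mm height
print(g([W(.075,-.075,.025),W(.075,-.075,.18),W(.1,-.07,.006),W(.1,-.07,.11)]))
"
python3 -m creep '[{"offset":[-0.004,0.001,0.006],"twist":0.005},{"offset":[-0.004,0.001,0.012],"twist":0.005},{"offset":[-0.004,0.001,0.016],"twist":0.005},{"offset":[-0.004,0.001,0.019],"twist":0.005},{"offset":[-0.004,0.001,0.02],"twist":0.005},{"offset":[-0.004,0.001,0.02],"twist":0.005}]' 1 50
python3 go.py .6297 -.032 .123 -3.4
```

```text
[[305.0, 507.0], [316.0, 366.0], [334.0, 514.0], [343.0, 426.0]]
t: 6.28
tcp_pos: [0.6308, -0.0322, 0.1237]
tool_rot: [0.728, 0.686, -0.0, -0.001]
ft_force: [-0.8, -0.5, -1.8]
width: 0.0073
t 6.28 tcp [ 0.6308 -0.0322  0.1237] yaw -3.43 tilt 0.16 F [-0.8 -0.5 -1.8] w 0.0073 j [-0.32  0.67  0.43  1.69 -0.35  0.87  0.2 ]
offset [ 0.0001 -0.0011  0.0007] twist -0.0005 dist 0.001
```

```bash
python3 -m creep '[{"offset":[0,-0.001,0.001],"twist":0},{"offset":[0,-0.001,0.0015],"twist":0},{"offset":[0,-0.001,0.0015],"twist":0}]' 1 50
python3 -m creep '[{"offset":[0,0,0.001],"twist":0},{"offset":[0,0,0.0015],"twist":0},{"offset":[0,0,0.0015],"twist":0}]' 1 50
```

```text
t: 6.53
tcp_pos: [0.6308, -0.032, 0.1235]
tool_rot: [0.728, 0.686, 0.0, -0.001]
ft_force: [-0.2, 0.2, 6.4]
width: 0.0073
t: 6.78
tcp_pos: [0.6312, -0.032, 0.1234]
tool_rot: [0.728, 0.686, 0.001, -0.001]
ft_force: [-4.0, 1.6, 9.0]
width: 0.0075
```

```bash
python3 -m creep '[{"offset":[0,0,0],"twist":0},{"offset":[0,0,0],"twist":0},{"offset":[0,0,0],"twist":0},{"offset":[0,0,0],"twist":0}]' 0.58 20
python3 -m creep '[{"offset":[0,0.004,-0.001],"twist":0},{"offset":[0,0.008,-0.001],"twist":0},{"offset":[0,0.012,-0.001],"twist":0},{"offset":[0,0.016,-0.001],"twist":0},{"offset":[0,0.02,-0.001],"twist":0},{"offset":[0,0.023,-0.001],"twist":0},{"offset":[0,0.024,-0.001],"twist":0},{"offset":[0,0.024,-0.001],"twist":0}]' 0.58 20
python3 go.py .655 -.032 .123 -3.4
python3 -c "
from h import *
snap('side','s5');crop('s5',250,90,390,280,3.1,'s5c')"
```

```text
t: 7.12
tcp_pos: [0.6312, -0.032, 0.1234]
tool_rot: [0.728, 0.686, 0.001, -0.0]
ft_force: [-1.0, -0.0, 0.1]
width: 0.018
t: 7.78
tcp_pos: [0.6554, -0.0335, 0.1243]
tool_rot: [0.728, 0.686, 0.001, -0.0]
ft_force: [-1.5, -0.6, 0.2]
width: 0.018
t 7.78 tcp [ 0.6554 -0.0335  0.1243] yaw -3.41 tilt 0.12 F [-1.5 -0.6  0.2] w 0.018 j [-0.31  0.7   0.43  1.62 -0.36  0.9   0.2 ]
offset [ 0.0014 -0.0005  0.0013] twist -0.0001 dist 0.002
```

View pics/s5c.png

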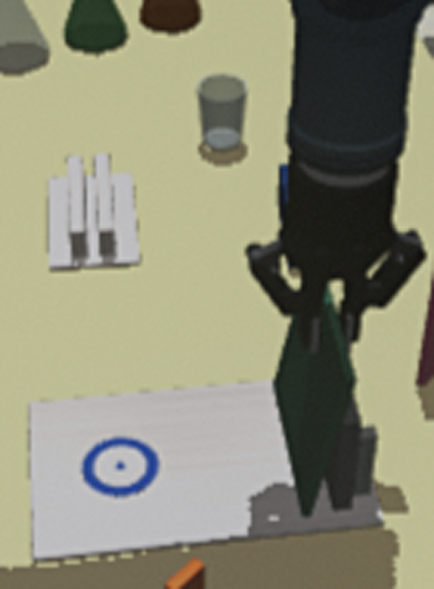

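The board is tilted onto the backrest, with its near foot corner at crop (306,513). I'll open and rise.

```bash
python3 -m creep '[{"offset":[0,0,0],"twist":0},{"offset":[0,0,0],"twist":0},{"offset":[0,0,0],"twist":0},{"offset":[0,0,0],"twist":0},{"offset":[0,0,0],"twist":0},{"offset":[0,0,0],"twist":0}]' -0.6 20
python3 -m creep '[{"offset":[0,-0.004,-0.02],"twist":0},{"offset":[0,-0.004,-0.05],"twist":0},{"offset":[0,-0.004,-0.08],"twist":0},{"offset":[0,-0.004,-0.11],"twist":0},{"offset":[0,-0.004,-0.14],"twist":0},{"offset":[0,-0.004,-0.15],"twist":0}]' -0.6 20
python3 go.py .513 -.2163 .24 -52.4
python3 -c "
from h import *
snap('side','s6');crop('s6',240,120,390,280,3.6,'s6c')"
```

```text
t: 8.33
tcp_pos: [0.6551, -0.0335, 0.1243]
tool_rot: [0.728, 0.686, 0.001, -0.0]
ft_force: [-0.4, 0.5, 0.2]
width: 0.0679
t: 8.83
tcp_pos: [0.6531, -0.0341, 0.2794]
tool_rot: [0.728, 0.686, 0.003, 0.002]
ft_force: [0.8, -0.5, 0.5]
width: 0.0683
t 8.83 tcp [ 0.6531 -0.0341  0.2794] yaw -3.43 tilt 0.45 F [ 0.8 -0.5  0.5] w 0.0683 j [-0.35  0.53  0.5   1.5  -0.27  1.17  0.14]
offset [-0.1903 -0.1292  0.038 ] twist 0.8546 dist 0.233
```

View pics/s6c.png

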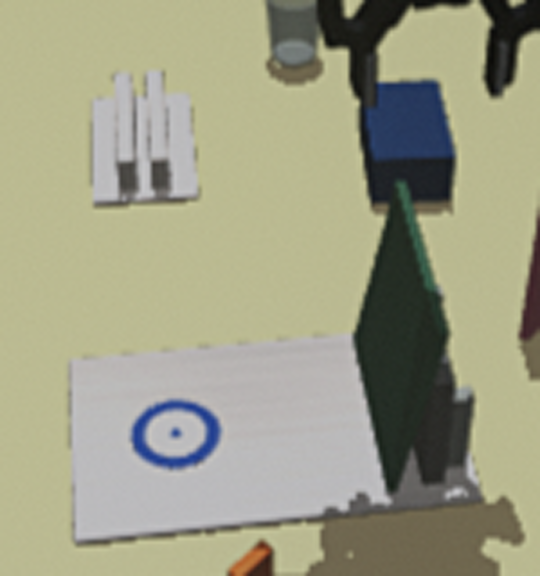

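```bash
cat > bd.py <<'E'
from h import *
from scipy.optimize import least_squares
def W(x,y,z,a):
    c,s=np.cos(-.0587),np.sin(-.0587); return [.5548+c*x-s*y,-.029+s*x+c*y,z]
def fitb(f,px):
    def pts(p): # foot-front x,y,yaw,tilt in stand frame
        x,y,w,t=p;o=[]
        for l,h in ((-.075,0),(-.075,.155),(.075,.155),(.075,0)):
            o.append(W(x-np.sin(w)*l+h*np.sin(t)*np.cos(w),y+np.cos(w)*l+h*np.sin(t)*np.sin(w),.006+h*np.cos(t),0))
        return proj(f,o)
    r=least_squares(lambda p:(pts(p)-px).ravel(),[.07,0,0,.2]);print(r.x.round(4),(pts(r.x)-px).round(1).tolist())
E
python3 - <<'E'
from bd import *
fitb(load('s6'),(np.array([(392,491),(443,335),(400,183),(357,338)])+.5)/3.6-.5+[240,120])
E
```

```text
[ 0.0781  0.0029 -0.0078  0.1568] [[-0.2, 0.8], [0.1, -0.3], [-0.0, -0.8], [0.1, 0.3]]
```

The fit gives lean 0.157 rad, foot front x 0.078, yaw about 0. It is square, but with a smaller lean than planned, so I'll recheck from the top camera once the arm is clear.

```bash
python3 -m creep '[{"offset":[-0.02,-0.014,0],"twist":0.09},{"offset":[-0.045,-0.03,0],"twist":0.19},{"offset":[-0.07,-0.047,0.005],"twist":0.3},{"offset":[-0.095,-0.065,0.01],"twist":0.41},{"offset":[-0.12,-0.081,0.02],"twist":0.52},{"offset":[-0.145,-0.098,0.03],"twist":0.63},{"offset":[-0.17,-0.115,0.038],"twist":0.74},{"offset":[-0.185,-0.126,0.038],"twist":0.82},{"offset":[-0.19,-0.129,0.038],"twist":0.855},{"offset":[-0.19,-0.129,0.038],"twist":0.855},{"offset":[-0.19,-0.129,0.038],"twist":0.855}]' 0 20
python3 go.py .513 -.2163 .24 -52.4
python3 -c "
from h import *
snap('wrist','w7');snap('top','t7');snap('side','s7');crop('t7',310,150,390,250,6,'t7c')"
```

```text
t: 9.8
tcp_pos: [0.5143, -0.2149, 0.2396]
tool_rot: [0.946, 0.324, 0.004, 0.0]
ft_force: [0.3, 0.5, -0.5]
width: 0.0429
t 9.8 tcp [ 0.5143 -0.2149  0.2396] yaw -52.25 tilt 0.5 F [ 0.3  0.5 -0.5] w 0.0429 j [-0.24  0.44  0.74  1.82 -0.36  1.01 -0.27]
offset [-0.0019  0.0003 -0.0004] twist 0.0026 dist 0.002
```

View pics/w7.png

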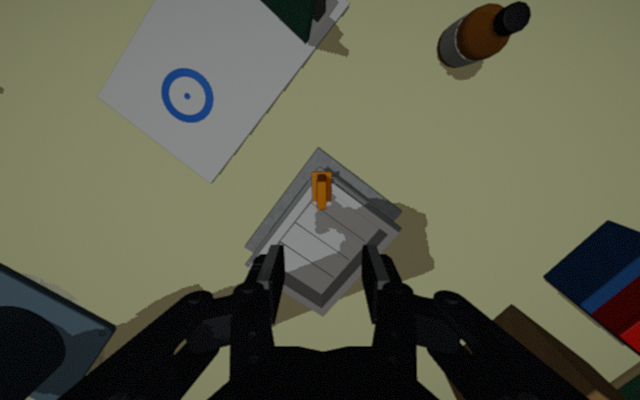

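View pics/t7c.png

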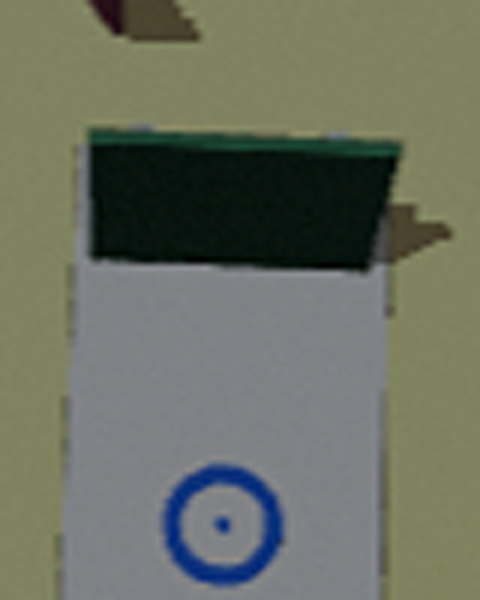

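View pics/s7.png

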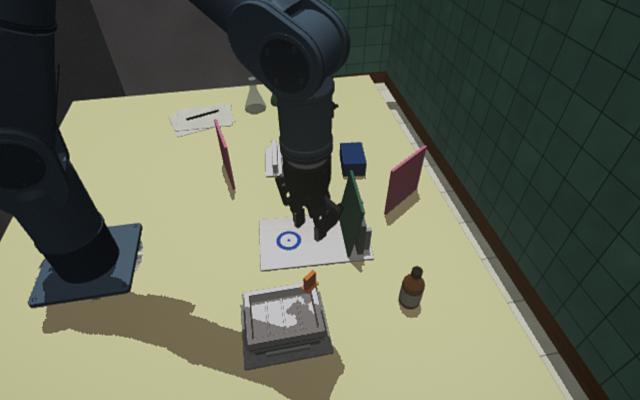

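```bash
python3 - <<'E'
from bd import *
fitb(load('t7'),(np.array([(368,271),(398,156),(90,143),(92,259)])+.5)/6-.5+[310,150])
crop('s7',330,160,390,270,5.4,'s7c')
E
```

```text
[ 0.0751  0.0014 -0.0004  0.1611] [[-0.1, -0.0], [0.7, -0.0], [-0.4, -0.0], [-0.3, 0.0]]
```

View pics/s7c.png

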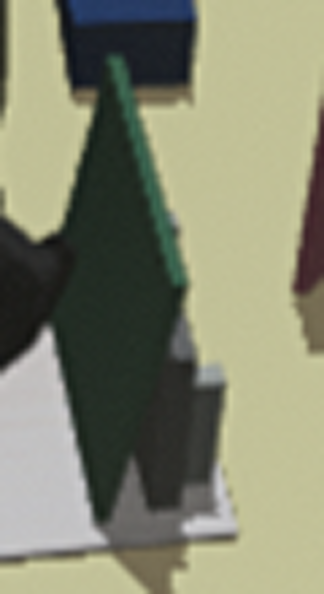

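Two independent views agree: lean about 0.16 rad, centred and square. The board is let go. Next I'll check the tab in the wrist view.

```bash
python3 - <<'E'
from h import *
f=load('w7'); crop('w7',290,140,360,230,6.5,'w7c')
d=np.array([np.cos(np.radians(37.6)),np.sin(np.radians(37.6))]);n=np.array([-d[1],d[0]])
for z in (.111,):
    print([((proj(f,[[*(np.array([.5132,-.2163])+i*.015*d+j*.005*n),z]])[0]-[290,140]+.5)*6.5-.5).round().tolist() for i,j in ((1,1),(1,-1),(-1,-1),(-1,1))])
E
```

```text
[[180.0, 266.0], [246.0, 266.0], [245.0, 454.0], [180.0, 454.0]]
```

View pics/w7c.png

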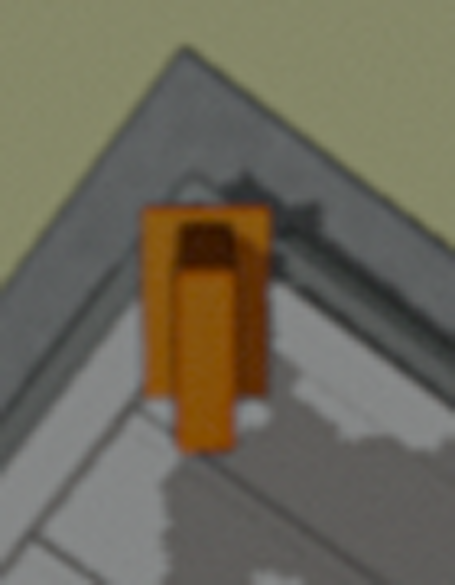

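Tab top in the crop spans (177–235, 267–452) against a predicted (180–246, 266–454), which is within 1 mm. Next I'll descend and grip lightly.

```bash
python3 -m creep '[{"offset":[-0.002,0,0.02],"twist":0.003},{"offset":[-0.002,0,0.05],"twist":0.003},{"offset":[-0.002,0,0.08],"twist":0.003},{"offset":[-0.002,0,0.11],"twist":0.003},{"offset":[-0.002,0,0.13],"twist":0.003},{"offset":[-0.002,0,0.145],"twist":0.003},{"offset":[-0.002,0,0.153],"twist":0.003},{"offset":[-0.002,0,0.155],"twist":0.003},{"offset":[-0.002,0,0.155],"twist":0.003}]' 0 20
python3 go.py .513 -.2163 .083 -52.4
python3 -c "
from h import *
snap('side','s8');crop('s8',220,180,360,370,3.1,'s8c')"
```

```text
t: 10.7
tcp_pos: [0.515, -0.2148, 0.0848]
tool_rot: [0.946, 0.323, 0.005, 0.0]
ft_force: [0.7, -0.1, -0.3]
width: 0.0428
t 10.7 tcp [ 0.515  -0.2148  0.0848] yaw -52.29 tilt 0.52 F [ 0.7 -0.1 -0.3] w 0.0428 j [-0.12  0.66  0.59  1.92 -0.55  0.72 -0.12]
offset [-0.0025 -0.      0.0018] twist 0.0019 dist 0.003
```

View pics/s8c.png

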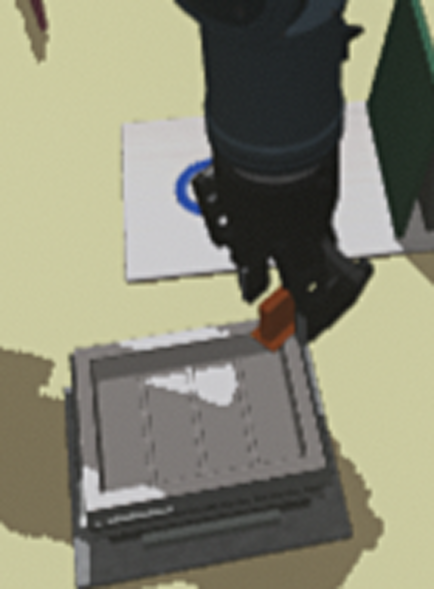

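```bash
python3 -m creep '[{"offset":[-0.002,0,0],"twist":0.002},{"offset":[-0.002,0,0],"twist":0.002},{"offset":[-0.002,0,0],"twist":0.002},{"offset":[-0.002,0,0],"twist":0.002},{"offset":[-0.002,0,0],"twist":0.002},{"offset":[-0.002,0,0],"twist":0.002},{"offset":[-0.002,0,0],"twist":0.002}]' 1 25
python3 go.py .513 -.2163 .083 -52.4
```

```text
t: 11.33
tcp_pos: [0.514, -0.2161, 0.0864]
tool_rot: [0.947, 0.322, 0.006, 0.0]
ft_force: [-1.4, 1.1, 6.1]
width: 0.0094
t 11.33 tcp [ 0.514  -0.2161  0.0864] yaw -52.45 tilt 0.63 F [-1.4  1.1  6.1] w 0.0094 j [-0.11  0.66  0.59  1.92 -0.55  0.72 -0.12]
offset [-0.0009 -0.0005  0.0034] twist -0.0009 dist 0.004
```

```bash
python3 -m creep '[{"offset":[-0.0005,0,-0.002],"twist":0},{"offset":[-0.001,0,-0.004],"twist":0},{"offset":[-0.0017,0,-0.006],"twist":0},{"offset":[-0.0025,0,-0.008],"twist":0},{"offset":[-0.0035,0,-0.01],"twist":0},{"offset":[-0.0035,0,-0.01],"twist":0}]' 1 25
python3 go.py .513 -.2163 .083 -52.4
python3 -c "
from h import *
snap('side','s9');crop('s9',220,220,360,370,4,'s9c')"
```

```text
t: 11.83
tcp_pos: [0.5111, -0.2182, 0.0967]
tool_rot: [0.947, 0.322, 0.006, 0.0]
ft_force: [0.4, 0.9, -1.4]
width: 0.0094
t 11.83 tcp [ 0.5111 -0.2182  0.0967] yaw -52.46 tilt 0.65 F [ 0.4  0.9 -1.4] w 0.0094 j [-0.12  0.64  0.6   1.92 -0.54  0.74 -0.12]
offset [ 0.0025 -0.0004  0.0138] twist -0.001 dist 0.014
```

View pics/s9c.png

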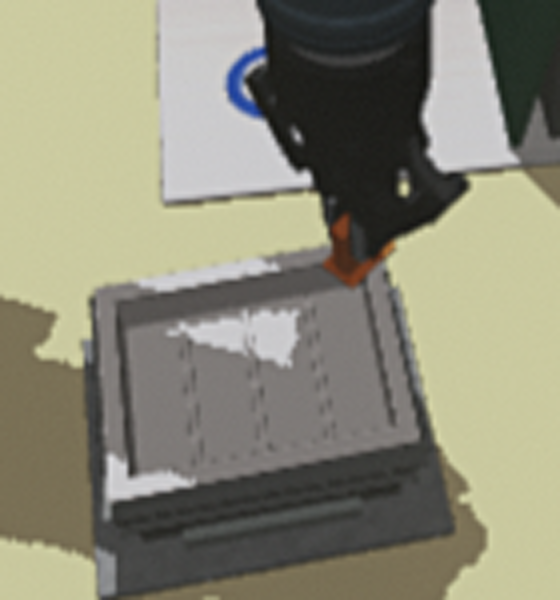

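```bash
python3 -m creep '[{"offset":[-0.0008,0,-0.002],"twist":0},{"offset":[-0.0016,0,-0.004],"twist":0},{"offset":[-0.0024,0,-0.006],"twist":0},{"offset":[-0.0032,0,-0.008],"twist":0},{"offset":[-0.004,0,-0.01],"twist":0},{"offset":[-0.004,0,-0.01],"twist":0}]' 1 25
python3 go.py .513 -.2163 .083 -52.4
python3 -c "
from h import *
snap('side','s10');crop('s10',220,220,360,370,4,'s10c')"
```

```text
t: 12.38
tcp_pos: [0.5082, -0.2207, 0.1071]
tool_rot: [0.947, 0.322, 0.006, 0.0]
ft_force: [0.7, 2.2, -1.9]
width: 0.0096
t 12.38 tcp [ 0.5082 -0.2207  0.1071] yaw -52.46 tilt 0.7 F [ 0.7  2.2 -1.9] w 0.0096 j [-0.12  0.62  0.61  1.92 -0.52  0.75 -0.12]
offset [ 0.0062 -0.0007  0.0242] twist -0.001 dist 0.025
```

View pics/s10c.png

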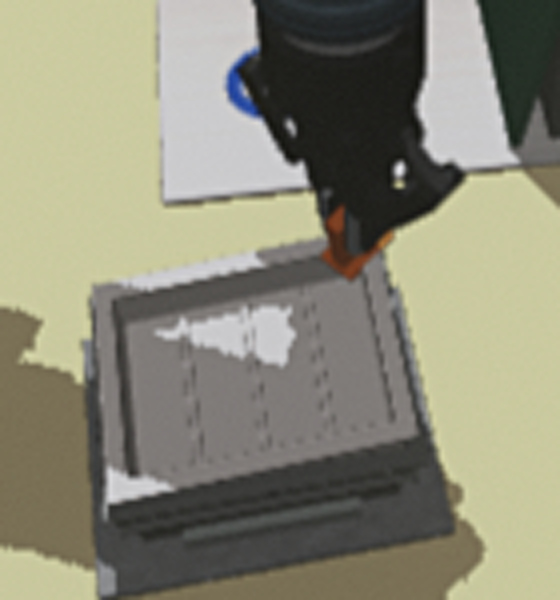

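```bash
cat > tilt.py <<'E'
from h import *
from scipy.optimize import least_squares
def pose(p,th,lift=0,fwd=0):
    # tray tilted about heel by th: axis perpendicular to diagonal
    p=np.array(p,float); a=np.arctan2(.0985,.130)
    ax=np.array([np.sin(a),-np.cos(a),0]); Rt=R.from_rotvec(ax*th).as_matrix()
    heel=np.array([-.066,-.05,0]); q=heel+Rt@(p-heel)+[fwd*np.cos(a),fwd*np.sin(a),lift]
    return R.from_euler('z',.0108).apply(q)+[.4497,-.2655,.044]
def fit(f,pts,px,):
    F=lambda v:np.concatenate([proj(f,pose(p,v[0],v[1]))[0]-u for p,u in zip(pts,px)])
    r=least_squares(F,[.1,0]);print('tilt,lift',r.x.round(4),F(r.x).round(1))
C=[(-.0745,.0585,.03),(-.0745,-.0585,.03),(.0745,-.0585,.03)]
if __name__=='__main__':
    g=lambda c:(np.array(c)+.5)/4-.5+[220,220]
    fit(load('s9'),C,[g((92,292)),g((111,507)),g((420,443))])
    fit(load('s10'),C,[g((93,287)),g((109,506)),g((421,437))])
    for th in (0,.06,.12): print(th,[((proj(load('s10'),pose(p,th))[0]-220+.5)*4-.5).round() for p in C])
E
python3 tilt.py
```

```text
tilt,lift [ 0.0436 -0.0024] [ 0.2  0.2 -0.6 -0.2 -0.1  0.1]
tilt,lift [0.0554 0.0013] [-0.5  0.4 -0.5 -0.7 -0.5  0.5]
0 [array([ 95., 291.]), array([110., 501.]), array([421., 444.])]
0.06 [array([ 91., 290.]), array([107., 505.]), array([419., 440.])]
0.12 [array([ 87., 289.]), array([105., 508.]), array([416., 437.])]
```

```bash
python3 - <<'E'
from tilt import *
S=load('side0'); P=ray(S,(308.2,292.6),.078); 
l=R.from_euler('z',-.0108).apply(P-[.4497,-.2655,.044]);print(l)
for th in (0,.04,.08,.12,.16): print(th,((proj(load('s10'),pose(l,th))[0]-220+.5)*4-.5).round(1))
E
```

```text
[0.05751274 0.02909794 0.034     ]
0 [354.3 291.9]
0.04 [352.1 287.4]
0.08 [349.6 283.1]
0.12 [346.8 279.2]
0.16 [343.7 275.7]
```

```bash
python3 -m creep '[{"offset":[-0.0008,0,-0.002],"twist":0},{"offset":[-0.0016,0,-0.004],"twist":0},{"offset":[-0.0024,0,-0.006],"twist":0},{"offset":[-0.0032,0,-0.008],"twist":0},{"offset":[-0.004,0,-0.01],"twist":0},{"offset":[-0.004,0,-0.01],"twist":0},{"offset":[-0.004,0,-0.01],"twist":0}]' 1 25
python3 go.py .513 -.2163 .083 -52.4
python3 -c "
from h import *
snap('side','s11');crop('s11',220,220,360,370,4,'s11c');snap('wrist','w11')"
```

```text
t: 13.02
tcp_pos: [0.5052, -0.2234, 0.1173]
tool_rot: [0.947, 0.322, 0.006, 0.0]
ft_force: [1.0, 1.0, 0.5]
width: 0.0098
t 13.02 tcp [ 0.5052 -0.2234  0.1173] yaw -52.47 tilt 0.73 F [1.  1.  0.5] w 0.0098 j [-0.13  0.6   0.63  1.92 -0.51  0.77 -0.13]
offset [ 0.0101 -0.001   0.0344] twist -0.0012 dist 0.036
```

View pics/s11c.png

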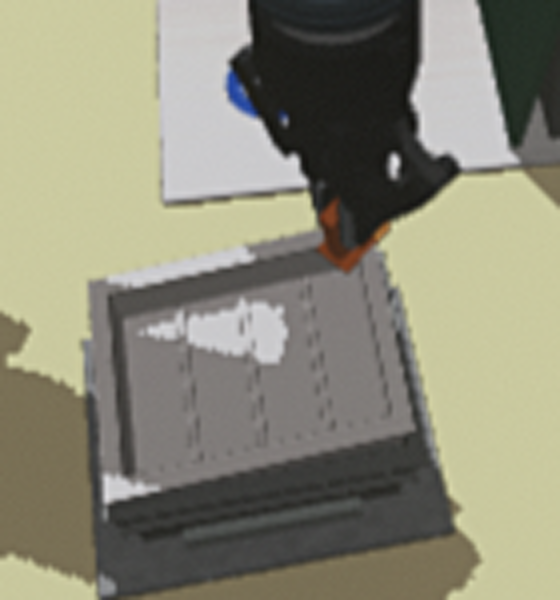

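View pics/w11.png

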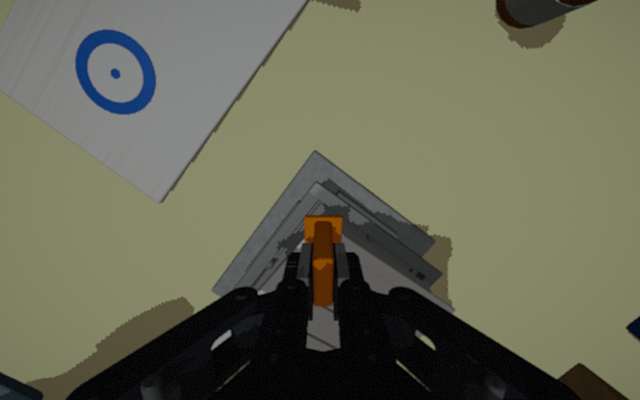

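```bash
python3 - <<'E'
from tilt import *
l=(.0575,.0291,.034)
g=lambda c:(np.array(c)+.5)/4-.5+[220,220]
for n,px in (('s10',[(93,287),(109,506),(421,437),(350,277)]),('s11',[(90,283),(107,506),(416,431),(346,270)])):
    f=load(n);pts=C+[l]
    F=lambda v:np.concatenate([proj(f,pose(p,v[0],v[1],v[2]))[0]-g(u) for p,u in zip(pts,px)])
    r=least_squares(F,[.1,0,0]);print(n,'tilt,lift,fwd',r.x.round(4),F(r.x).round(1))
E
```

```text
s10 tilt,lift,fwd [ 0.1179 -0.0021  0.0029] [-0.2  0.1  0.2 -0.  -0.3 -0.5  0.2  0.3]
s11 tilt,lift,fwd [0.1703 0.0004 0.0031] [-0.5  0.2  0.1  0.   0.2 -0.3  0.2  0.1]
```

Fit: tilt 0.17 rad with the heel lifted about 0 mm and shifted 3 mm, so the peel condition is met. Now I'll firm the grip and lift slowly.

```bash
python3 -m creep '[{"offset":[0,0,0],"twist":0},{"offset":[0,0,0],"twist":0},{"offset":[0,0,0],"twist":0}]' 1 100
python3 -m creep '[{"offset":[0,0,-0.003],"twist":0},{"offset":[0,0,-0.006],"twist":0},{"offset":[0,0,-0.01],"twist":0},{"offset":[0,0,-0.014],"twist":0},{"offset":[0,0,-0.018],"twist":0},{"offset":[0,0,-0.022],"twist":0},{"offset":[0,0,-0.026],"twist":0},{"offset":[0,0,-0.03],"twist":0},{"offset":[0,0,-0.03],"twist":0}]' 1 100
python3 go.py .513 -.2163 .083 -52.4
python3 -c "
from h import *
snap('side','s12');crop('s12',220,200,360,370,3.4,'s12c')"
```

```text
t: 13.37
tcp_pos: [0.5052, -0.2233, 0.1171]
tool_rot: [0.947, 0.322, 0.006, 0.0]
ft_force: [1.5, 2.2, 1.1]
width: 0.008
t: 14.12
tcp_pos: [0.5053, -0.2237, 0.148]
tool_rot: [0.947, 0.322, 0.007, 0.001]
ft_force: [0.2, -0.2, -0.8]
width: 0.0079
t 14.12 tcp [ 0.5053 -0.2237  0.148 ] yaw -52.46 tilt 0.79 F [ 0.2 -0.2 -0.8] w 0.0079 j [-0.16  0.56  0.66  1.91 -0.47  0.83 -0.16]
offset [ 0.0098 -0.0016  0.0652] twist -0.001 dist 0.066
```

View pics/s12c.png

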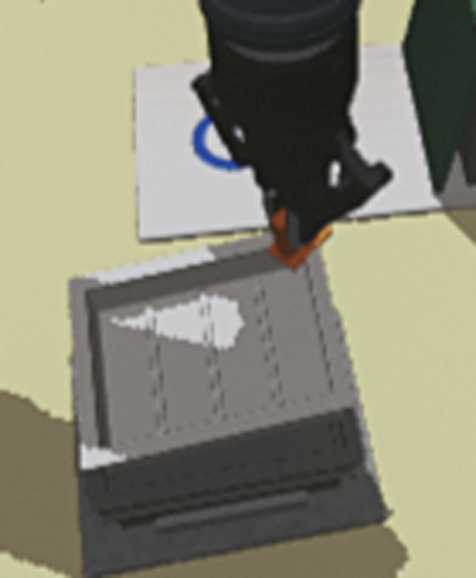

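```bash
python3 -m creep '[{"offset":[0,0,-0.006],"twist":0},{"offset":[0,0,-0.015],"twist":0},{"offset":[0,0,-0.025],"twist":0},{"offset":[0,0,-0.035],"twist":0},{"offset":[0,0,-0.045],"twist":0},{"offset":[0,0,-0.055],"twist":0},{"offset":[0,0,-0.062],"twist":0},{"offset":[0,0,-0.065],"twist":0},{"offset":[0,0,-0.065],"twist":0}]' 1 100
python3 - <<'E'
from tilt import *
c=pose((0,0,0),.17,0,.003); off=np.array([.5052,-.2234,.1173])-c; print('tcp-centre',off,'target',np.array([.488,-.0252,.15])+off)
snap('side','s13')
E
python3 go.py .545 .0265 .21 -52.4
```

```text
t: 14.92
tcp_pos: [0.5048, -0.2239, 0.2135]
tool_rot: [0.947, 0.322, 0.007, 0.001]
ft_force: [0.5, -0.2, -2.1]
width: 0.0081
tcp-centre [0.05407208 0.0409936  0.05929154] target [0.54207208 0.0157936  0.20929154]
t 14.97 tcp [ 0.5045 -0.2236  0.2129] yaw -52.44 tilt 0.8 F [ 0.4 -0.7 -2.5] w 0.0076 j [-0.21  0.47  0.73  1.86 -0.39  0.95 -0.22]
offset [ 0.1846 -0.1736  0.0042] twist -0.0007 dist 0.253
```

View pics/s13.png

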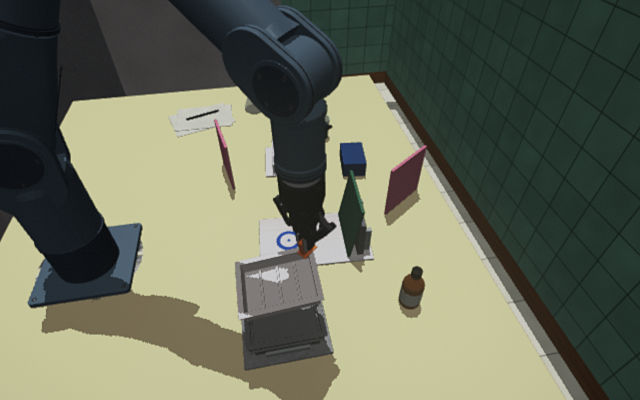

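The tray is free and the grey stack stays in place. Now over to the mark.

```bash
python3 go.py .542 .016 .213 -52.4
```

```text
t 14.97 tcp [ 0.5045 -0.2236  0.2129] yaw -52.44 tilt 0.8 F [ 0.4 -0.7 -2.5] w 0.0076 j [-0.21  0.47  0.73  1.86 -0.39  0.95 -0.22]
offset [ 0.1758 -0.1671  0.0011] twist -0.0007 dist 0.243
```

```bash
python3 -m creep '[{"offset":[0.005,-0.005,0],"twist":0},{"offset":[0.014,-0.013,0],"twist":0},{"offset":[0.026,-0.025,0],"twist":0},{"offset":[0.04,-0.038,0],"twist":0},{"offset":[0.054,-0.051,0],"twist":0},{"offset":[0.068,-0.065,0],"twist":0},{"offset":[0.082,-0.078,0],"twist":0},{"offset":[0.096,-0.091,0],"twist":0},{"offset":[0.11,-0.105,0],"twist":0},{"offset":[0.124,-0.118,0],"twist":0},{"offset":[0.138,-0.131,0],"twist":0},{"offset":[0.152,-0.144,0],"twist":0},{"offset":[0.163,-0.155,0],"twist":0},{"offset":[0.17,-0.162,0],"twist":0},{"offset":[0.174,-0.166,0],"twist":0},{"offset":[0.176,-0.167,0],"twist":0},{"offset":[0.176,-0.167,0],"twist":0},{"offset":[0.176,-0.167,0],"twist":0}]' 1 100
python3 go.py .542 .016 .213 -52.4
python3 -c "
from h import *
snap('side','s14');snap('top','t14')"
```

```text
t: 16.47
tcp_pos: [0.542, 0.0151, 0.2141]
tool_rot: [0.947, 0.321, 0.007, 0.001]
ft_force: [-0.5, -0.1, -2.0]
width: 0.0082
t 16.47 tcp [0.542  0.0151 0.2141] yaw -52.51 tilt 0.78 F [-0.5 -0.1 -2. ] w 0.0082 j [-0.66  0.44  0.71  1.89 -0.36  0.93 -0.7 ]
offset [ 0.0006 -0.0008  0.0011] twist -0.0019 dist 0.001
```

View pics/s14.png

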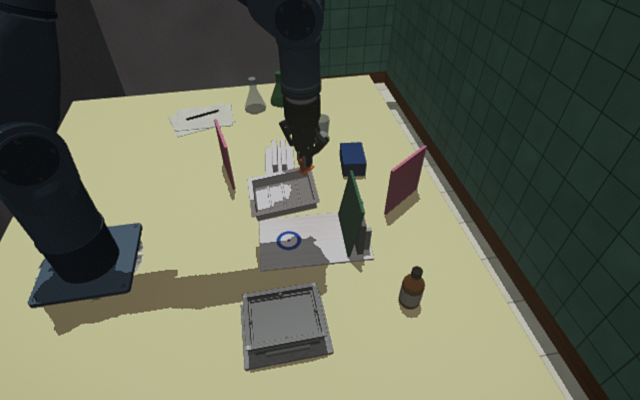

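View pics/t14.png

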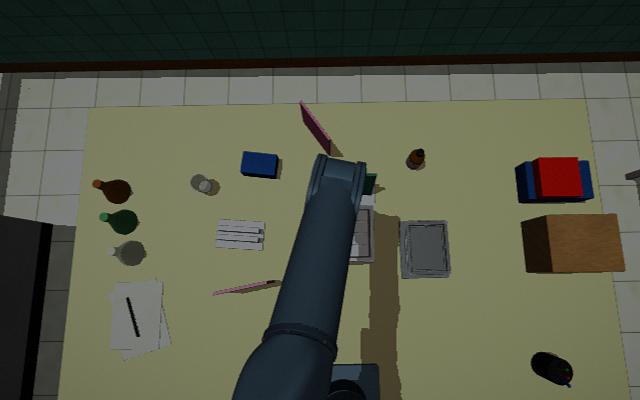

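```bash
python3 -c "
from h import *
crop('s14',240,150,380,270,5.5,'s14c')"
```

```text
(no output)
```

View pics/s14c.png

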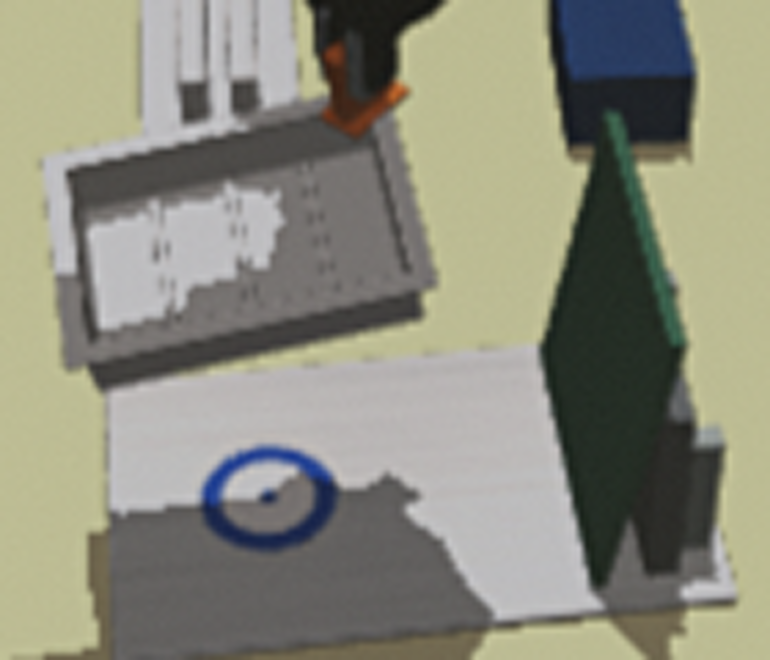

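```bash
python3 - <<'E'
from tilt import *
f=load('s14');pts=np.array(C+[(.0575,.0291,.034)]);px=(np.array([(42,157),(65,367),(437,290),(348,138)])+.5)/5.5-.5+[240,150]
def F(v):
    Rm=R.from_rotvec(v[3:]);return np.concatenate([(proj(f,Rm.apply(pts)+v[:3])-px).ravel(),(v[3:]-[.1,-.13,0])*5])
r=least_squares(F,[.49,-.03,.15,.1,-.13,0]);m=R.from_rotvec(r.x[3:]).as_matrix()
print(r.x.round(3),'tilt',np.arccos(m[2,2]),F(r.x).round(1),'dmark',np.hypot(*(r.x[:2]-[.4899,-.0252])))
from bd import fitb
fitb(f,(np.array([(598,585),(683,345),(610,112),(543,345)])+.5)/5.5-.5+[240,150])
E
```

```text
[ 0.486 -0.015  0.145  0.102 -0.095  0.018] tilt 0.13918158270255063 [-0.4  0.1  0.3 -0.  -0.5 -0.   0.7 -0.   0.   0.2  0.1] dmark 0.011069270152405308
[0.0774 0.0046 0.0043 0.1705] [[0.0, 0.3], [-0.2, -0.6], [0.3, -0.7], [-0.1, 1.1]]
```

```bash
python3 -m creep '[{"offset":[0,0,0],"twist":0},{"offset":[0,0,0],"twist":0},{"offset":[0,0,0],"twist":0},{"offset":[0,0,0],"twist":0}]' 1 100
python3 - <<'E'
from h import *
print(np.abs(robot.get_obs()['joint_velocities']).max())
a=load('side0')['image'];b=load('s14')['image']
cv2.imwrite('pics/cmp.png',cv2.resize(np.hstack([a[270:380,230:440],b[270:380,230:440]]),None,fx=1.9,fy=1.9))
E
```

```text
t: 16.9
tcp_pos: [0.542, 0.0147, 0.2142]
tool_rot: [0.947, 0.321, 0.007, 0.001]
ft_force: [0.7, 0.4, -1.6]
width: 0.0078
0.001867084022046533
```

View pics/cmp.png

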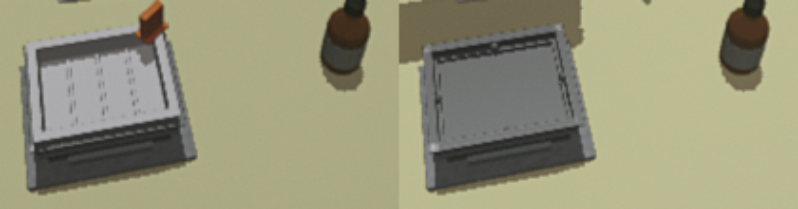

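The stack and bottle stand exactly where they were before and after, and the arm is still, so I'll hand in.

```bash
python3 -c "
from h import *
print(robot.hand_in())"
```

```text
the job is handed in; nothing more can be done
None
```

I leaned the board on the backrest and let go of it, peeled the tray tab corner first, and handed in at about 17 s while holding the tray over the mark. No verdict was reported, so the results below are my own camera and force checks.

- **Board:** it leans about 0.16–0.17 rad, within 5 mm of the centre line and square to about 0.01 rad. The lean is smaller than the 0.2 rad I planned, but inside the 0.1–0.5 rad range. The board was unchanged in the last picture.
- **Peel:** I measured a tilt of about 0.17 rad with the opposite corner lifted about 0 mm and shifted about 3 mm. A fit on the tray's rim corners alone came out unreliable in the earlier peel pictures; adding the tab's base fixed that and agreed with how far the tool had risen.
- **Final hold:** the tray's centre is about 11 mm from the mark and its underside about 145 mm up. It is tilted about 0.14 rad (8°), gripped at 100 N, and the arm was still.
- **Rest of the scene:** the grey stack and bottle look unmoved in before-and-after pictures. The box and beaker looked in place in the top view, but I did not measure them.

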